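# Run the fixture board out to the gauge and hold it

### The arm

A 6-joint arm with a two-finger parallel gripper is mounted at the origin on a cart in front of the work surface, level with it; the furniture and walls round the work are solid. World frame = base frame: x ahead of the robot, y to its left, z up, the work surface at z = 0. Lengths are in m, angles in degrees, forces in N, time in s.
With the tool pointing down it reaches from about 0.35 to 0.875 m from the base axis. Payload 4.2 kg.
Tool frame: the origin (TCP) lies on the front face of the gripper's body, between the roots of the fingers; the fingertips stand finger_overhang ahead of it and the grasp point (between the pads) lies 51 mm ahead of it (finger_overhang is the distance from the TCP to the fingertips, in m); z points along the fingers, y is the line along which they close (so a half turn about z gives the same grasp; the last joint's range is limited). The gripper opens to 87 mm and grips with 3 to 60 N. Pads are 19 mm wide; open, the fingers measure 117 mm over their backs; the gripper's body (75 mm by 190 mm) begins 51 mm behind the grasp point.
Start: joints at [-48.667, 22.042, 0.453, 0, -68.411, -14.817], TCP at [0.279, -0.559, 0.292] pointing down, gripper open.
Joint ranges: [-179.83, 179.83], [-69.29, 118.12], [-61.27, 80.66], [-181.25, 117.63], [-171.15, -9.14], [-177.46, 177.46]. Speed limits (degrees/s): [159.86, 159.86, 180, 180, 180, 180].

### API

Orientations are given as a 3x3 rotation matrix whose columns are the frame's x, y, z axes.
In Python, from station import sense, capture, camera_model, finish_job, finger_overhang gives the robot as it stands. The module is installed in compiled form; this text tells all that it offers.
- The arm moves only by the tool jog_arm, never from a script. Its argument "rows" is a list that holds one entry, the list of rows, each a list of 4 numbers: the shift along the tool's x, y, z in m, then the turn about the tool's z in rad. A call has 1 to 20 rows; each row shifts and turns the commanded pose from where the row before left it, along the tool's axes as they then stand; what a row does not reach is not made up. A row lasts 1/8 s, in which the tool goes at most 62.5 mm and 10.7 degrees, less where a joint would pass 70% of its speed; a pose out of reach is approached as far as the arm can. A call is refused whole if a number of a shift passes 0.0625 or a number of a turn 0.188, either way. A call with a gripper value outside its range is refused whole. "claw" is the opening, from 0 (shut) to 1 (fully open), set as the call begins (left out, the last holds). The fingers move at their own pace and stop on an object; the grip force is fixed at half the most. Time passes only in rows, so rows that do not move let the fingers close. It gives the time, the measured TCP pose, the force, the opening and the grip force at its end, in the units of the state.
- sense(): the state, without advancing time (a new reading comes with each control period).
- capture(name): name is "scene" or "top" or "wrist"; returns the picture (384x512x3 uint8, red, green, blue); there is no depth.
- camera_model(name): a dict with "fovy" (degrees; the focal length in pixels is half the picture's height over the tangent of half this angle, whatever the lens; pixels are square), "cx", "cy" (the principal point, pixels), "k1" (the pictures are not rectified: a ray, as slopes to the right and down, at radius r is drawn at 1 + k1 r^2 times it, then the intrinsics apply), "eye" and "rotation" of the camera in the world. Camera axes: x right, y down, z forward; pixel columns grow to the right and rows downward; lengths in m; the calibration is good to about 2 mm. A picture is of the moment at which its call begins: read the wrist's pose just before it. camera_model takes no time and is no camera call; for the wrist camera it gives the pose at the moment of the call.
- finish_job(): hands the job in; it is judged then, once.
The state is a dict: "time_s": time; "joints": joint angles; "joint_velocities": joint speeds; "effort": joint torques, N m; "tcp_pos": TCP position; "ee_rot": TCP orientation; "wrist_force": force on the tool from outside, world axes, zero at the start; "moment": the same for the moment, N m; "gripper_width": opening from 0.0 (shut) to 1.0 (fully open); "gripper_force": force on a finger pad.
Only numpy, scipy, OpenCV 4.12 (cv2) and the standard library are available. Lean on these libraries where they do the work, as an engineer would, in place of code of your own. Each camera call takes 0.05 s, during which the arm holds its last target. There are 200 camera calls.

### The job

Set the slotted key on the captive screw beside the board and turn the screw clockwise with it, about a quarter turn, so that the stop tab swings out of the board's way (the key may then stay on the screw). Then take the board by the grip block at its tail and slide it outward along the rails until its front end is level with the pointer of the gauge post. The board is nose-heavy and would tip there, so the program finishes while still holding it there, level on the stand and not let go; leave the wheel, motor, pliers and battery alone.

Things in the scene. Friction and masses are not known exactly. Their poses are not given: they have to be found in the camera images.
- stand: fixed plywood trestle with two low aluminium rails along its sides. Origin: centre of its underside on the bench; its +y axis is the outward slide direction, +x the side that carries the screw. Base 130 x 200 mm; deck 106 x 200 mm, top 50 mm above the bench, from y -100 to +100 mm; rails reach 8 mm above the deck and leave the board 2 mm play on each side.
- board: loose plywood fixture board, 90 mm (x) x 240 mm (y) x 10 mm, 0.44 to 0.72 kg, lying on the deck between the rails. Origin: centre of its underside; +y points to its front (outward) end. On its front end a steel nose bar 80 x 30 mm, 20 mm high, centred 100 mm ahead of the origin; on its tail a square aluminium grip block 22 x 22 mm, 40 mm high above the board, centred 100 mm behind the origin. Nose-heavy: balances about 60 mm ahead of the origin.
- board_end (a point): middle of the board's front end face (120 mm ahead of the board's origin, 5 mm above its underside); axes as the board
- board_grip (a point): centre of the board's grip block (100 mm behind the board's origin, 30 mm above its underside; the block reaches 20 mm above and below this point)
- screw_head (a point): captive screw on the stand's +x side near the outward edge, 74 mm from the stand's centre line, at y +110 mm: this point is on the vertical screw axis, on top of its 32 mm flange, 60 mm above the bench. From it rises a straight tang 26 mm long, 7 mm thick, 14 mm high with rounded top; the tang runs along this point's x axis. Under the flange a 12 mm wide tab reaches 44 mm along the point's -x axis and at the start blocks the board's front end.
- stop (a joint): angle of the screw in rad; 0: tab straight across the board's path; grows clockwise seen from above (the point's yaw is the stand's yaw minus this value) to a stop at 1.75; from about 1.05 the tab is clear of the board. Stiff: takes 0.25 N m and stays where it is left.
- key: loose steel slotted key, 90 mm high, 0.12 kg, standing upright on its foot on the bench right of the stand. Origin: centre of its underside. Its foot, 34 x 31 mm, has a slot 10.5 mm wide and 14 mm deep, open below and at both ends, along the key's x axis, which fits over the screw's tang (either way round); fully seated the origin is at the screw_head point. Round stem; the black flat handle, from 45 to 90 mm above the origin, is 32 mm along x and 16 mm thick along y.
- gauge: fixed slim steel gauge post, 76 mm high, on a 32 mm round base on the bench, on the board's robot side beyond the stand's outward edge. Origin: centre of its underside; axes parallel to the stand's; its pointer reaches toward +x.
- gauge_tip (a point): tip of the pointer, 62 mm above the bench, beside the board's path; the board's end is level with it when both have the same position along the stand's y axis (board end 90 to 135 mm beyond the deck's edge)
- wheel_1: bystander: black tyre with yellow rim, 110 mm across, 42 mm high
- motor_3: bystander: black motor with orange bands, 36 x 66 x 36 mm
- pliers: bystander: red-handled pliers, 50 x 132 x 12 mm
- battery_2: bystander: red battery pack, 98 x 34 x 23 mm
Things that resemble listed ones, but are neither listed nor needed, are in the scene too. What is shaped like the gauge but green is not meant.

How it is judged (in metres and radians):
On the way, in this order (a step that is already met when the one before it is completed fails the run):
1. the key is seated on the screw, not yet turned (horizontal distance between key and screw_head below 0.008 m and z of key in the frame of screw_head below 0.008 m and value of joint stop below 0.7 rad), for 0.1 s.
2. the screw is turned open with the key on it (horizontal distance between key and screw_head below 0.01 m and z of key in the frame of screw_head below 0.009 m and value of joint stop above 1.1 rad), for 0.1 s.
At the end, for the whole second after the job is handed in: the stop tab is open (over 1.05 rad); the board's front end is within 7 mm of the pointer along the slide direction; the board lies between the rails (8 mm), level (0.05 rad), front end between 47 and 65 mm above the bench, at rest, touched by the robot's fingers (over 0.5 N) and not by the key (value of joint stop above 1.05 rad and y of board_end in the frame of gauge_tip between -0.007 and 0.007 m and x of board in the frame of stand between -0.008 and 0.008 m and angle between board's own z axis and vertical below 0.05 rad and height (world z) of board_end between 0.047 and 0.065 m and angle between the y axis of board and the y axis of stand, either way round below 0.08 rad and linear speed of board below 0.02 m/s and contact force between the fingers and board above 0.5 N and contact force between key and board below 0.2 N); the arm keeps its last pose, push and grip.
It fails at once if the board tips (angle between board's own z axis and vertical above 0.2 rad).
It fails at once if a bystander (wheel, motor, pliers, battery) is displaced by more than 30 mm (distance of any of wheel_1, motor_3, pliers, battery_2 from where it was at the start of the episode above 0.03 m).
It also fails if it takes over 54 s, if anything falls off the work surface, if the arm or the gripper's body presses on something with over 40 N, if the wrist force passes 120 N, or if a joint passes its speed limit or range.

## Working session

There is one attempt and no reset: what is moved stays moved. The work goes in short steps, Python scripts to look and compute and a tool call to move; the robot and the scene stay as the last step left them, time stands still between calls to the robot, and variables do not carry over. Pictures are saved under pics/ and viewed, at most 10 in all, crops included, and the job is handed in when it is done.

Besides the shell and the picture viewer there is one more tool, called after ">>>" as name(argument=value, ...), one argument or row to a line, values as JSON. jog_arm: Moves the arm, as the interface text tells. Its arguments: {"type":"object","properties":{"rows":{"type":"array"},"claw":{"type":"number"}},"required":["rows"]}

```bash
mkdir -p pics
cat > h.py <<'E'
import numpy as np, cv2
from station import *
def ray(name,u,v,m=None):
    m=m or camera_model(name); f=192/np.tan(np.radians(m['fovy'])/2)
    d=np.array([(u-m['cx'])/f,(v-m['cy'])/f]); p=d.copy()
    for _ in range(30): p=d/(1+m['k1']*(p@p))
    r=np.array(m['rotation'])@np.r_[p,1]; return np.array(m['eye']),r
def onz(name,u,v,z,m=None):
    e,r=ray(name,u,v,m); return e+r*(z-e[2])/r[2]
def proj(name,P,m=None):
    m=m or camera_model(name); f=192/np.tan(np.radians(m['fovy'])/2)
    c=np.array(m['rotation']).T@(np.array(P)-np.array(m['eye'])); p=c[:2]/c[2]
    p=p*(1+m['k1']*(p@p)); return p*f+[m['cx'],m['cy']]
def save(img,name,crop=None,s=1):
    if crop: x0,y0,x1,y1=crop; img=img[y0:y1,x0:x1]
    cv2.imwrite('pics/'+name,cv2.cvtColor(cv2.resize(img,None,fx=s,fy=s,interpolation=cv2.INTER_CUBIC),cv2.COLOR_RGB2BGR))
E
python3 - <<'E'
from h import *
a=capture("scene");b=capture("top")
np.save('scene.npy',a);np.save('top.npy',b)
save(b,'top.png',s=1.55);save(a,'scene.png',s=1.55)
for n in("scene","top"):
    m=camera_model(n);print(n,m)
print(finger_overhang, sense())
E
```

```text
scene {'fovy': 53.535004184094966, 'cx': 255.33683306296984, 'cy': 191.11270374488413, 'k1': -0.00935205831594135, 'eye': array([-0.42778698,  0.03448009,  0.65710493]), 'rotation': array([[-0.03714772, -0.51768934,  0.85476183],
       [-0.99903081,  0.03944854, -0.01952547],
       [-0.02361097, -0.85465874, -0.51865303]])}
top {'fovy': 56.29565590477325, 'cx': 257.6775172358075, 'cy': 195.64910225330922, 'k1': -0.06989442951193724, 'eye': array([0.48484159, 0.00396603, 0.95420404]), 'rotation': array([[ 0.00414031, -0.99759806,  0.06914448],
       [-0.99997859, -0.00448077, -0.00476952],
       [ 0.00506789, -0.06912325, -0.99759525]])}
0.0697 {'time_s': 0.1, 'joints': array([-4.86657994e+01,  2.20867571e+01,  3.87622356e-01, -2.37998968e-02,
       -6.84122454e+01, -1.48169204e+01]), 'joint_velocities': array([-0.07499585, -0.14726923,  0.11501319,  0.09908749,  0.02419684,
        0.2010797 ]), 'effort': array([-2.09911859e-04, -3.91689885e+01,  1.87934625e+01,  4.23187986e+00,
        1.34762257e-02, -5.98371912e-05]), 'tcp_pos': array([ 0.27888167, -0.5588802 ,  0.29126866]), 'ee_rot': array([[-8.94868079e-01, -4.46329625e-01, -9.93838635e-04],
       [-4.46330714e-01,  8.94866444e-01,  1.71472933e-03],
       [ 1.24018347e-04,  1.97803725e-03, -9.99998036e-01]]), 'wrist_force': array([-0.59185006, -0.54778485, -0.47989921]), 'moment': array([ 0.03320627, -0.00751224,  0.03353154]), 'gripper_force': 0.0, 'gripper_width': 0.9972274728596359}
```

View pics/top.png

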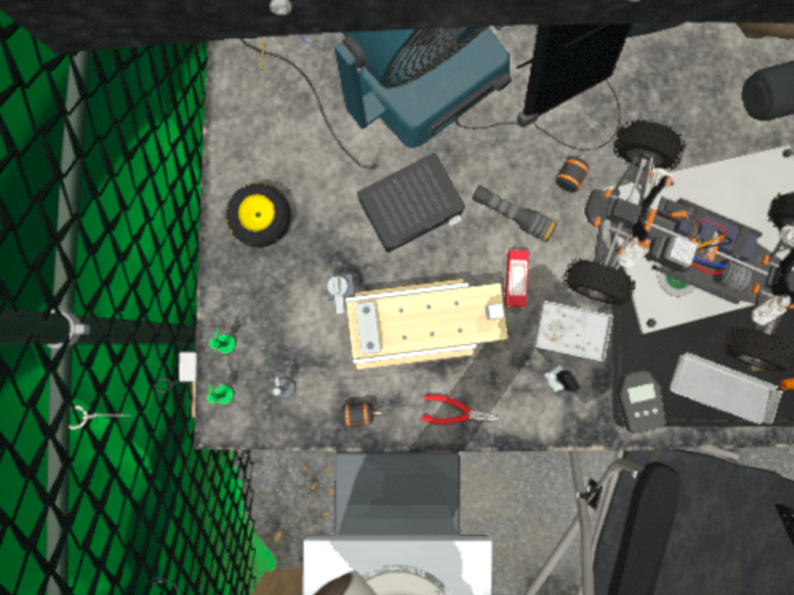

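View pics/scene.png

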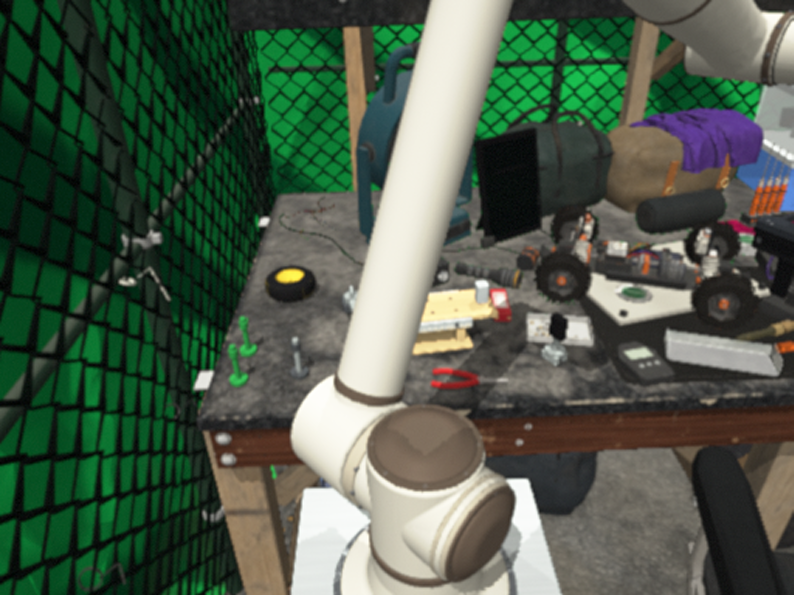

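Top view: the stand/board is at (430,325) with outward to the left, and the screw with its tab is at (338,288). The steel-footed black-handled key is at (562,379). The only gauge candidates are grey (283,385) and two green ones, (222,343) and (220,394), so I choose grey. For the key, nothing else slotted is visible. I'll check this in a close crop.

Run:
```python
from h import *
b=np.load('top.npy')
A=cv2.resize(b[165:270,165:295],None,fx=6,fy=6,interpolation=cv2.INTER_CUBIC)[:, :780]
save(b,'c1.png',(160,170,290,270),6)
x=cv2.resize(b[170:262,285:385],None,fx=6,fy=6,interpolation=cv2.INTER_CUBIC);save(x,'c2.png')
```

```text
(no output)
```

View pics/c1.png

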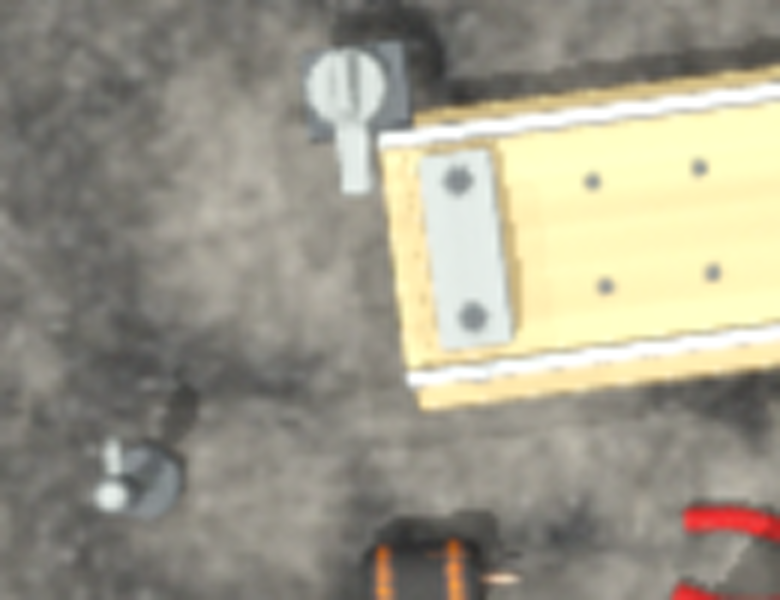

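View pics/c2.png

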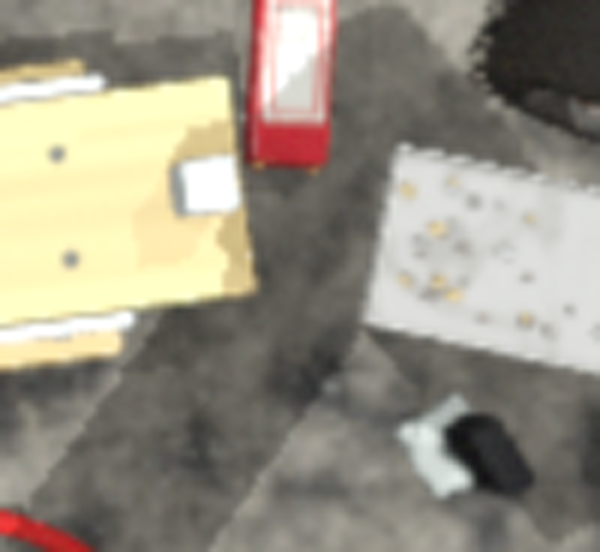

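Crops: c1 shows the screw flange at (348,88), with the tab tip at (357,190) and the tang along the same line. The grey gauge pointer tip is at (112,443), and the board front edge runs (382,143)-(406,372). c2 shows the board tail corners at (225,78) and (255,292), the grip block top at about (210,185), and the key's black handle top at about (490,453), running along (+60,+58), with the foot at lower left.

```bash
cat >> h.py <<'E'
def c1(x,y,z): return onz('top',160+(x+.5)/6-.5,170+(y+.5)/6-.5,z)
def c2(x,y,z): return onz('top',285+(x+.5)/6-.5,170+(y+.5)/6-.5,z)
E
python3 - <<'E'
from h import *
np.set_printoptions(precision=4,suppress=True)
for n,p in dict(flange=c1(348,88,.06),tabtip=c1(357,190,.052),bf1=c1(382,143,.06),bf2=c1(406,372,.06),bt1=c2(225,78,.06),bt2=c2(255,292,.06),grip=c2(210,185,.1),tip=c1(112,443,.062),post=c1(112,494,.076),base=c1(147,483,.003),key=c2(490,453,.09),k1=c2(465,430,.09),k2=c2(520,482,.09)).items(): print(n,p)
a=c2(225,78,.06)-c1(382,143,.06);b=c2(255,292,.06)-c1(406,372,.06);print(np.degrees(np.arctan2(a[1],a[0])),np.degrees(np.arctan2(b[1],b[0])))
m=camera_model('wrist');s=sense();R=s['ee_rot'];print(R.T@(m['eye']-s['tcp_pos']),R.T@m['rotation'],m['fovy'],m['k1'])
E
```

```text
flange [0.575  0.1002 0.06  ]
tabtip [0.5328 0.0968 0.052 ]
bf1 [0.552  0.0858 0.06  ]
bf2 [0.4571 0.0749 0.06  ]
bt1 [ 0.5805 -0.162   0.06  ]
bt2 [ 0.491  -0.1738  0.06  ]
grip [ 0.5333 -0.1482  0.1   ]
tip [0.4271 0.196  0.062 ]
post [0.4074 0.1927 0.076 ]
base [0.4059 0.193  0.003 ]
key [ 0.4263 -0.2627  0.09  ]
k1 [ 0.4355 -0.2526  0.09  ]
k2 [ 0.4147 -0.2748  0.09  ]
-83.45478537474702 -82.21995767626075
[ 0.072   0.0008 -0.0923] [[ 0.0002 -0.9658 -0.2592]
 [ 1.     -0.0001  0.0009]
 [-0.0009 -0.2592  0.9658]] 69.69306372252073 0.011014325385115646
```

>>> jog_arm(
  rows=[
    [[-0.033,0.025,0,0],[-0.033,0.025,0,0],[-0.033,0.025,0,0],[-0.033,0.025,0,0],[-0.033,0.025,0,0],[-0.033,0.025,0,0],[-0.033,0.025,0,0],[-0.033,0.025,0,0],[0,0,0,-0.12],[0,0,0,-0.12],[0,0,0,-0.12],[0,0,0,0],[0,0,0,0]],
  ],
  claw=1,
)

```text
time_s: 1.72
tcp_pos: [0.4258, -0.2624, 0.292]
ee_rot: [[-0.682, -0.732, -0.001], [-0.732, 0.682, 0.0], [0.0, 0.001, -1.0]]
wrist_force: [-0.2, 0.3, 0.1]
gripper_width: 0.998
gripper_force: 0.0
```

Run:
```python
from h import *
import pickle
np.set_printoptions(precision=4,suppress=True)
s=sense();m=camera_model('wrist');a=capture("wrist");np.save('w1.npy',a);pickle.dump(m,open('w1.pkl','wb'))
print(s['tcp_pos'],s['ee_rot'],s['joints'])
uv=proj('wrist',[.426,-.263,.09],m);print(uv)
save(a,'w1.png',s=1.55)
```

```text
[ 0.4258 -0.2624  0.292 ] [[-0.6815 -0.7318 -0.0005]
 [-0.7318  0.6815  0.0002]
 [ 0.0002  0.0005 -1.    ]] [-13.012    9.8579 -16.6663  -0.0073 -63.5074 -29.9485]
[253.656  186.1421]
```

View pics/w1.png

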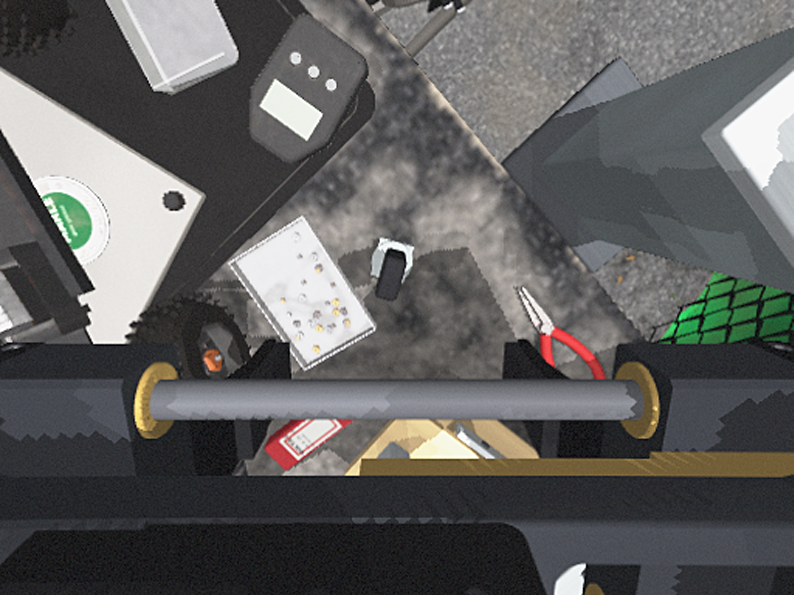

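The wrist view shows the key upright at about (391,262), with the black handle running down from its foot. The fingers are open well beyond it. A closer crop will let me measure it.

Run:
```python
from h import *
a=np.load('w1.npy');save(a,'w1c.png',(225,145,285,200),10)
```

```text
(no output)
```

View pics/w1c.png

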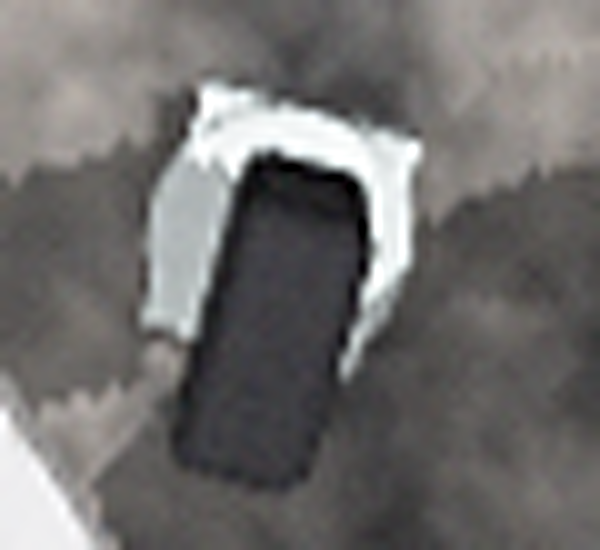

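Run:
```python
from h import *
import pickle
np.set_printoptions(precision=4,suppress=True)
m=pickle.load(open('w1.pkl','rb'))
g=lambda x,y,z: onz('w',225+(x+.5)/10-.5,145+(y+.5)/10-.5,z,m)
a,b=g(304,212,.09),g(240,471,.09);d=a-b
print(g(272,342,.09),np.linalg.norm(d),np.degrees(np.arctan2(d[1],d[0])))
for z in(.016,.024,.03):
    d=g(205,90,z)-g(420,145,z);print(z,np.linalg.norm(d),np.degrees(np.arctan2(d[1],d[0])))
d=g(177,455,.09)-g(303,487,.09);print(np.linalg.norm(d),np.degrees(np.arctan2(d[1],d[0])))
```

```text
[ 0.4219 -0.2705  0.09  ] 0.0296854781501261 -146.7516686661747
0.016 0.02962940424860219 -57.302801305509
0.024 0.028985882257984406 -57.302801305509014
0.03 0.028503240765021084 -57.302801305509064
0.014355120760151672 -57.715660802947326
```

>>> jog_arm(
  rows=[
    [[0,0,0,-0.17],[0,0,0,-0.17],[0,0,0,-0.17],[0,0,0,-0.17],[0,0,0,-0.17],[0,0,0,-0.17],[0,0,0,-0.17],[0,0,0,-0.17],[0,0,0,-0.17],[0,0,0,-0.17],[0,0,0,-0.17],[0,0,0,-0.17],[0,0,0,-0.17],[0,0,0,-0.17],[0,0,0,-0.17],[0,0,0,-0.17],[0,0,0,-0.17],[-0.006,0.004,0.02,0],[0,0,0.03,0],[0,0,0,0]],
  ],
  claw=0.55,
)

```text
time_s: 4.28
tcp_pos: [0.4218, -0.2687, 0.2404]
ee_rot: [[0.842, 0.54, -0.005], [0.54, -0.842, 0.002], [-0.003, -0.004, -1.0]]
wrist_force: [-0.2, 0.7, 0.8]
gripper_width: 0.553
gripper_force: 0.0
```

Run:
```python
from h import *
import pickle
np.set_printoptions(precision=4,suppress=True)
s=sense();m=camera_model('wrist');a=capture("wrist");np.save('w2.npy',a);pickle.dump(m,open('w2.pkl','wb'))
print(s['tcp_pos'],s['ee_rot'],s['joints'])
u,v=proj('wrist',[.4225,-.269,.09],m).astype(int);print(u,v)
save(a,'w2.png',(u-60,v-50,u+60,v+50),6)
```

```text
[ 0.4218 -0.2687  0.2404] [[ 0.8419  0.5396 -0.0052]
 [ 0.5396 -0.8419  0.0017]
 [-0.0035 -0.0042 -1.    ]] [-13.8774  12.7438 -21.0179  -0.0278 -56.5506 136.5493]
258 196
```

View pics/w2.png

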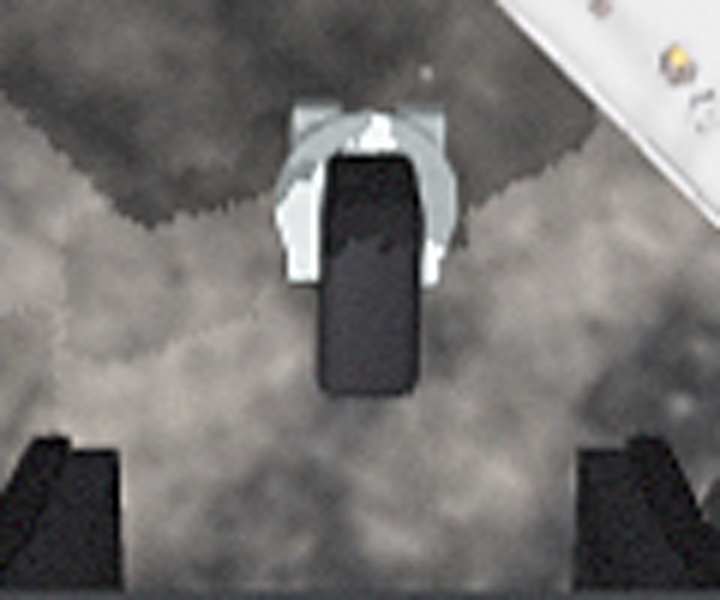

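The handle is upright in the image and centred between the fingers (top face centre about (369,312), edges parallel to the tool axes), so the yaw is right.

Run:
```python
from h import *
import pickle
np.set_printoptions(precision=4,suppress=True)
m=pickle.load(open('w2.pkl','rb'));s=sense()
g=lambda x,y,z: onz('w',198+(x+.5)/6-.5,146+(y+.5)/6-.5,z,m)
for p in (g(369,395,.09),g(369,235,.09),g(369,310,.09)): print(p, s['ee_rot'].T@(p-s['tcp_pos']))
print(np.linalg.norm(g(320,330,.09)-g(418,330,.09)))
```

```text
[ 0.411  -0.2774  0.09  ] [-0.0142  0.0007  0.152 ]
[ 0.4323 -0.2635  0.09  ] [0.0112 0.0006 0.152 ]
[ 0.4225 -0.2699  0.09  ] [-0.0005  0.0006  0.152 ]
0.014997166319837633
```

>>> jog_arm(
  rows=[
    [[0.001,0,0.03,0],[0,0,0.03,0],[0,0,0.03,0],[0,0,0.02,0],[0,0,0.008,0],[0,0,0,0],[0,0,0,0]],
  ],
)

```text
time_s: 5.2
tcp_pos: [0.4248, -0.2687, 0.1255]
ee_rot: [[0.841, 0.541, 0.002], [0.541, -0.841, -0.001], [0.002, 0.002, -1.0]]
wrist_force: [-0.3, 0.2, -0.1]
gripper_width: 0.553
gripper_force: 0.0
```

>>> jog_arm(
  rows=[
    [[0,0,0,0],[0,0,0,0],[0,0,0,0],[0,0,0,0],[0,0,0,0],[0,0,0,0]],
  ],
  claw=0,
)

```text
time_s: 5.95
tcp_pos: [0.4239, -0.2685, 0.1242]
ee_rot: [[0.841, 0.541, -0.0], [0.541, -0.841, 0.0], [-0.0, -0.0, -1.0]]
wrist_force: [-1.1, 0.2, -0.3]
gripper_width: 0.182
gripper_force: 30.0
```

>>> jog_arm(
  rows=[
    [[0,0,-0.02,0],[0,0,-0.035,0],[0,0,-0.035,0],[0,0,-0.035,0],[0.03,-0.028,-0.005,0],[0.03,-0.028,0,0],[0.03,-0.028,0,0],[0.03,-0.028,0,0],[0.03,-0.028,0,0],[0.03,-0.028,0,0],[0.03,-0.028,0,0],[0.03,-0.028,0,0],[0.03,-0.028,0,0],[0,0,0,0.149],[0,0,0,0.149],[0,0,0,0.149],[0,0,0,0],[0,0,0,0]],
  ],
)

```text
time_s: 8.2
tcp_pos: [0.5147, 0.0894, 0.254]
ee_rot: [[0.992, 0.126, -0.001], [0.126, -0.992, -0.0], [-0.001, 0.0, -1.0]]
wrist_force: [-0.1, -0.5, -1.0]
gripper_width: 0.184
gripper_force: 30.0
```

Run:
```python
from h import *
import pickle
np.set_printoptions(precision=4,suppress=True)
s=sense();m=camera_model('wrist');a=capture("wrist");np.save('w3.npy',a);pickle.dump(m,open('w3.pkl','wb'))
print(s['tcp_pos'],s['ee_rot'],s['joints'],s['gripper_width'])
for P in ([.575,.1002,.06],[.575,.1002,.074],[.552,.0858,.06],[.427,.196,.062]):print(proj('w',P,m))
save(a,'w3.png',s=1.55)
```

```text
[0.5147 0.0894 0.254 ] [[ 0.9921  0.1258 -0.0006]
 [ 0.1258 -0.9921 -0.0001]
 [-0.0006  0.     -1.    ]] [ 27.6633  13.9695 -17.1481  -0.0114 -58.9142  69.5709] 0.1840108746808321
[253.1127 126.897 ]
[252.9788 127.348 ]
[264.1915 151.428 ]
[152.6679 249.5371]
```

View pics/w3.png

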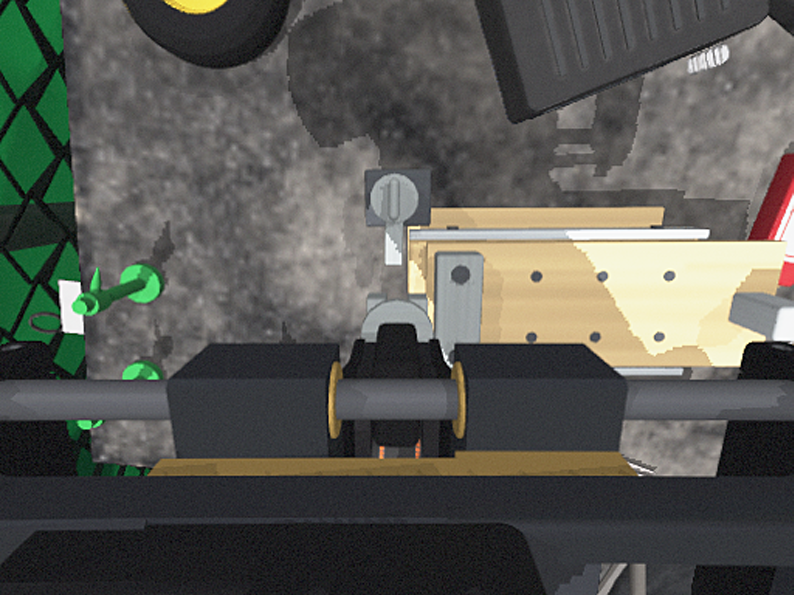

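Wrist view: the held key is at (397,320) and the screw flange at (394,198), with its tang upright in the image so the yaw matches. The tab tip is at (394,263). I'll measure the centre in a crop.

Run:
```python
from h import *
a=np.load('w3.npy');save(a,'w3c.png',(220,100,300,180),7)
```

```text
(no output)
```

View pics/w3c.png

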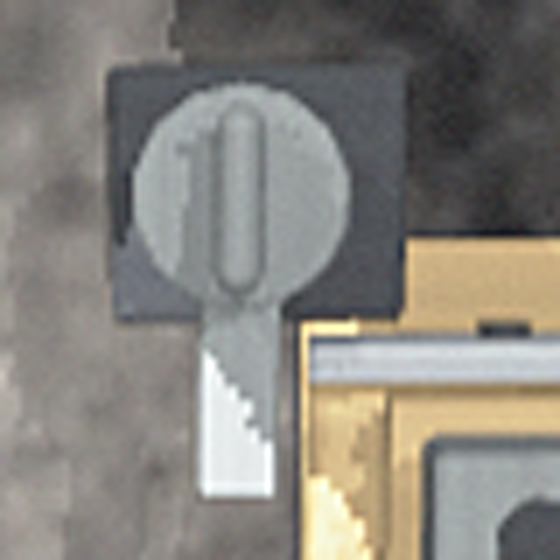

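Run:
```python
from h import *
import pickle
np.set_printoptions(precision=4,suppress=True)
m=pickle.load(open('w3.pkl','rb'));s=sense();R=s['ee_rot'];t=s['tcp_pos']
g=lambda x,y,z: onz('w',220+(x+.5)/7-.5,100+(y+.5)/7-.5,z,m)
for n,p in dict(fl=g(241.5,194,.06),ta=g(241,100,.068),tb=g(241,295,.068),tab=g(237.5,495,.053),tab0=g(241,330,.053),rail=g(312,360,.058),rail2=onz('w',708/1.55,233/1.55,.058,m)).items(): print(n,p,R.T@(p-t))
a=g(312,360,.058);b=onz('w',708/1.55,233/1.55,.058,m);d=a-b;print(np.degrees(np.arctan2(d[1],d[0])),np.linalg.norm(d))
```

```text
fl [0.5747 0.0992 0.06  ] [ 0.0608 -0.0022  0.1941]
ta [0.5875 0.1008 0.068 ] [ 0.0737 -0.0022  0.1861]
tb [0.5611 0.0975 0.068 ] [ 0.0471 -0.0022  0.1861]
tab [0.5297 0.0942 0.053 ] [ 0.0156 -0.0029  0.2011]
tab0 [0.5548 0.0968 0.053 ] [ 0.0407 -0.0023  0.2011]
rail [0.5522 0.0858 0.058 ] [0.0368 0.0083 0.1961]
rail2 [ 0.5777 -0.1115  0.058 ] [0.0374 0.2072 0.1961]
97.37306806359769 0.19895613703128567
```

>>> jog_arm(
  rows=[
    [[0.03,-0.001,0,0],[0.031,-0.001,0,0],[0,0,0.02,0],[0,0,0.02,0],[0,0,0.008,0],[0,0,0,0],[0,0,0,0],[0,0,0,0]],
  ],
)

```text
time_s: 9.25
tcp_pos: [0.5755, 0.0992, 0.2072]
ee_rot: [[0.992, 0.124, 0.002], [0.124, -0.992, 0.001], [0.002, -0.0, -1.0]]
wrist_force: [-0.7, -0.1, -1.1]
gripper_width: 0.179
gripper_force: 30.0
```

Run:
```python
from h import *
np.set_printoptions(precision=4,suppress=True)
s=sense();R=s['ee_rot'];t=s['tcp_pos'];print(t,R.T@(np.array([.5748,.0994,.06])-t),s['joints'],np.degrees(np.arctan2(R[1,1],R[0,1])))
```

```text
[0.5755 0.0992 0.2072] [-0.0009 -0.0002  0.1472] [ 25.665   22.2577 -12.3345   0.0085 -55.3046  71.4622] -82.86797305712923
```

>>> jog_arm(
  rows=[
    [[-0.0005,0,0.005,0],[0,0,0.005,0],[0,0,0.003,0],[0,0,0.002,0],[0,0,0,0],[0,0,0,0]],
  ],
)

```text
time_s: 10.0
tcp_pos: [0.5747, 0.099, 0.1914]
ee_rot: [[0.992, 0.124, 0.0], [0.124, -0.992, 0.0], [0.0, -0.0, -1.0]]
wrist_force: [-0.3, 0.0, -1.8]
gripper_width: 0.179
gripper_force: 30.0
```

>>> jog_arm(
  rows=[
    [[0,0,0.003,0],[0,0,0.003,0],[0,0,0.002,0],[0,0,0,0],[0,0,0,0],[0,0,0,0]],
  ],
)

```text
time_s: 10.75
tcp_pos: [0.5747, 0.0989, 0.1841]
ee_rot: [[0.992, 0.124, 0.001], [0.124, -0.992, -0.0], [0.001, 0.0, -1.0]]
wrist_force: [-2.6, -0.4, 5.8]
gripper_width: 0.178
gripper_force: 30.0
```

>>> jog_arm(
  rows=[
    [[0,0,0,0.12],[0,0,0,0.12],[0,0,0,0.12],[0,0,0,0.12],[0,0,0,0.12],[0,0,0,0.12],[0,0,0,0.12],[0,0,0,0.12],[0,0,0,0.12],[0,0,0,0.12],[0,0,0,0.12],[0,0,0,0.12],[0,0,0,0.06],[0,0,0,0],[0,0,0,0]],
  ],
)

```text
time_s: 12.62
tcp_pos: [0.5755, 0.0993, 0.1841]
ee_rot: [[0.195, -0.981, 0.003], [-0.981, -0.195, 0.001], [-0.0, -0.003, -1.0]]
wrist_force: [0.7, 0.5, 5.5]
gripper_width: 0.183
gripper_force: 30.0
```

Run:
```python
from h import *
np.set_printoptions(precision=4,suppress=True)
s=sense();R=s['ee_rot'];print(s['tcp_pos'],s['wrist_force'],s['moment'],s['joints'],np.degrees(np.arctan2(R[1,1],R[0,1])))
```

```text
[0.5755 0.0993 0.1841] [0.6598 0.4812 5.4834] [ 0.0756 -0.0775  0.1839] [ 25.6828  23.6582 -13.9229   0.0446 -52.2579 -14.4493] -168.7392709999319
```

The board's front end is about 11 mm inside the deck edge, since the nose bar starts just behind it. I'll release the key, rise, and turn to a pose from which the wrist camera sees the board end, tab and gauge pointer together.

>>> jog_arm(
  rows=[
    [[0,0,0,0],[0,0,0,0],[0,0,0,0],[0,0,0,0],[0,0,-0.01,0],[0,0,-0.02,0],[0,0,-0.03,0],[0,0,-0.03,0],[0,0,-0.03,0],[0,0,0,0.164],[0,0,0,0.164],[0,0,0,0.164],[0,0,0,0.164],[0,0,0,0.164],[0,0,0,0.164],[0,0,0,0.164],[0,0,0,0.164],[0,0,0,0.164],[0,0.03,0,0.164]],
  ],
  claw=0.5,
)

```text
time_s: 15.0
tcp_pos: [0.5663, 0.1269, 0.304]
ee_rot: [[-0.993, -0.117, 0.001], [-0.117, 0.993, 0.0], [-0.001, 0.0, -1.0]]
wrist_force: [0.2, -0.1, 0.1]
gripper_width: 0.495
gripper_force: 0.0
```

>>> jog_arm(
  rows=[
    [[0,0,0,0],[0,0,0,0]],
  ],
)

```text
time_s: 15.25
tcp_pos: [0.5661, 0.1276, 0.3038]
ee_rot: [[-0.992, -0.127, 0.001], [-0.127, 0.992, 0.0], [-0.001, 0.0, -1.0]]
wrist_force: [-0.5, 0.6, 0.5]
gripper_width: 0.496
gripper_force: 0.0
```

Run:
```python
from h import *
import pickle
np.set_printoptions(precision=4,suppress=True)
s=sense();m=camera_model('wrist');a=capture("wrist");np.save('w4.npy',a);pickle.dump(m,open('w4.pkl','wb'))
print(s['tcp_pos'],s['ee_rot'],s['joints'],s['gripper_width'])
for P in ([.427,.196,.062],[.504,.07,.06],[.5748,.0994,.15],[.4571,.0749,.06]):print(proj('w',P,m))
b=capture('top');np.save('top2.npy',b)
# one sheet: wrist crop + top crop of the screw
c=cv2.resize(a[60:260,180:500] if 0 else a[0:230],None,fx=1.5,fy=1.5,interpolation=cv2.INTER_CUBIC)
d=cv2.resize(b[170:225,160:350],None,fx=4,fy=4,interpolation=cv2.INTER_CUBIC)
o=np.zeros((c.shape[0]+d.shape[0],768,3),np.uint8);o[:c.shape[0]]=c;o[c.shape[0]:,:d.shape[1]]=d;save(o,'w4.png');print(o.shape)
```

```text
[0.5661 0.1276 0.3038] [[-0.9919 -0.1272  0.0006]
 [-0.1272  0.9919  0.0001]
 [-0.0006  0.     -1.    ]] [  28.693    17.2239   -5.017     0.0143  -67.7246 -111.392 ] 0.49579318997564936
[331.9167  65.6257]
[213.2957 121.7485]
[223.8365 204.5761]
[221.1945  79.8936]
(565, 768, 3)
```

Run:
```python
from h import *
a=np.load('w4.npy');b=np.load('top2.npy')
c=cv2.resize(a[45:225,190:350],None,fx=3.2,fy=3.2,interpolation=cv2.INTER_CUBIC)
d=cv2.resize(b[165:225,195:243],None,fx=5.9,fy=5.9,interpolation=cv2.INTER_CUBIC)
o=np.zeros((576,800,3),np.uint8);o[:,:512]=c;o[:d.shape[0],514:514+d.shape[1]]=d;save(o,'w5.png')
```

```text
(no output)
```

View pics/w5.png

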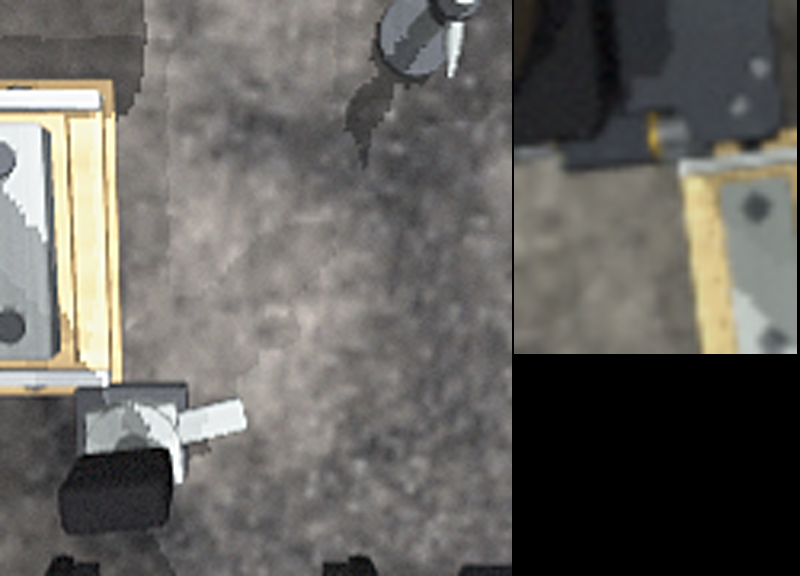

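The tab has swung outward by about 80° and points at (243,415). The key is standing on the screw with its handle at (115,490). The grey pointer tip is at (452,75), the board's front edge is at about x=71 (y 115–350), and the rail ends are at about (103,98) and (106,378).

Run:
```python
from h import *
import pickle
np.set_printoptions(precision=4,suppress=True)
m=pickle.load(open('w4.pkl','rb'))
g=lambda x,y,z: onz('w',190+(x+.5)/3.2-.5,45+(y+.5)/3.2-.5,z,m)
th=np.radians(7.3);O=np.array([.5152,-.019])
def st(p):
    d=p[:2]-O;return np.array([d[0]*np.cos(th)+d[1]*np.sin(th),-d[0]*np.sin(th)+d[1]*np.cos(th)])
for n,p in dict(tip=g(452,76,.062),be1=g(68,120,.06),be2=g(73,340,.06),be3=g(73,340,.05),r1=g(103,98,.058),r2=g(107,378,.058),deck=g(118,230,.05),noser=g(52,230,.08)).items(): print(n,p,st(p))
for n,p in dict(tip=c1(112,443,.062),post=c1(112,494,.076),grip=c2(210,185,.1),rA=c1(381,139,.058),rB=c1(411,379,.058)).items(): print('top',n,p,st(p))
```

```text
tip [0.4299 0.1955 0.062 ] [-0.0573  0.2236]
be1 [0.461  0.0635 0.06  ] [-0.0433  0.0888]
be2 [0.5382 0.072  0.06  ] [0.0344 0.0873]
be3 [0.5395 0.0706 0.05  ] [0.0355 0.0858]
r1 [0.4519 0.0749 0.058 ] [-0.0508  0.1012]
r2 [0.5513 0.0859 0.058 ] [0.0491 0.0995]
deck [0.4962 0.0839 0.05  ] [-0.0058  0.1045]
noser [0.4989 0.0643 0.08  ] [-0.0056  0.0847]
top tip [0.4271 0.196  0.062 ] [-0.06    0.2245]
top post [0.4074 0.1927 0.076 ] [-0.08    0.2237]
top grip [ 0.5333 -0.1482  0.1   ] [ 0.0015 -0.1304]
top rA [0.5538 0.0864 0.058 ] [0.0517 0.0996]
top rB [0.4541 0.0729 0.058 ] [-0.0489  0.0989]
```

>>> jog_arm(
  rows=[
    [[0.0097,-0.0385,0,0],[0.0097,-0.0385,0,0],[0.0097,-0.0385,0,0],[0.0097,-0.0385,0,0],[0.0097,-0.0385,0,0],[0.0097,-0.0385,0,0],[0.0097,-0.0385,0,0],[0,0,0.03,0],[0,0,0.03,0],[0,0,0,0],[0,0,0,0]],
  ],
  claw=0.75,
)

```text
time_s: 16.73
tcp_pos: [0.5332, -0.1485, 0.2445]
ee_rot: [[-0.992, -0.126, 0.002], [-0.126, 0.992, -0.001], [-0.002, -0.001, -1.0]]
wrist_force: [0.2, 0.1, 0.2]
gripper_width: 0.749
gripper_force: 0.0
```

Run:
```python
from h import *
import pickle
np.set_printoptions(precision=4,suppress=True)
s=sense();m=camera_model('wrist');a=capture("wrist");R=s['ee_rot'];t=s['tcp_pos']
print(t,np.degrees(np.arctan2(R[1,1],R[0,1])),s['joints'])
print(R.T@(np.array([.533,-.1485,.1])-t))
# block top = bright low-saturation blob near predicted pixel
u,v=proj('w',[.533,-.1485,.1],m);print(u,v)
x0,y0=int(u)-45,int(v)-40;c=a[y0:y0+80,x0:x0+90].astype(int)
mask=((c.max(2)-c.min(2)<25)&(c.min(2)>110)).astype(np.uint8)
n,l,st,ce=cv2.connectedComponentsWithStats(mask)
for i in range(1,n):
    if st[i,4]>60:
        r=cv2.minAreaRect(np.argwhere(l==i)[:,::-1].astype(np.float32))
        p=onz('w',ce[i][0]+x0,ce[i][1]+y0,.1,m);print(st[i],ce[i]+[x0,y0],r,p,R.T@(p-t))
```

```text
[ 0.5332 -0.1485  0.2445] 97.23307863154514 [  1.2347  17.3683 -13.8458   0.0521 -58.6792 -84.0287]
[0.0005 0.0002 0.1445]
255.15546429835118 201.89725362404073
[ 32  21  24  30 656] [253.5183 197.3598] ((43.5, 35.5), (29.0, 23.0), 90.0) [ 0.529  -0.1505  0.1   ] [ 0.0047 -0.0013  0.1445]
[  0  42  11  38 128] [215.7188 218.5234] ((5.0, 60.5), (37.0, 10.0), 90.0) [ 0.5532 -0.1822  0.1   ] [-0.0154 -0.0358  0.1446]
[  0  46   6  34 118] [211.5763 219.4831] ((2.5, 62.5), (33.0, 5.0), 90.0) [ 0.5546 -0.1858  0.1   ] [-0.0163 -0.0396  0.1446]
[ 73  69  17  11 111] [291.8288 233.2703] ((81.0, 74.0), (10.0, 16.0), 90.0) [ 0.5588 -0.111   0.1   ] [-0.0298  0.0341  0.1445]
```

>>> jog_arm(
  rows=[
    [[0.001,-0.001,0.03,0],[0,0,0.03,0],[0,0,0.03,0],[0,0,0.015,0],[0,0,0.004,0],[0,0,0,0],[0,0,0,0],[0,0,0,0]],
  ],
)

```text
time_s: 17.77
tcp_pos: [0.532, -0.1493, 0.1351]
ee_rot: [[-0.992, -0.126, 0.002], [-0.126, 0.992, -0.0], [-0.002, -0.0, -1.0]]
wrist_force: [0.6, 0.4, -1.2]
gripper_width: 0.753
gripper_force: 0.0
```

>>> jog_arm(
  rows=[
    [[0,0,0,0],[0,0,0,0],[0,0,0,0],[0,0,0,0],[0,0,0,0],[0,0,0,0],[0,0,0,0]],
  ],
  claw=0,
)

```text
time_s: 18.65
tcp_pos: [0.5316, -0.1494, 0.1342]
ee_rot: [[-0.992, -0.126, -0.0], [-0.126, 0.992, -0.0], [0.0, -0.0, -1.0]]
wrist_force: [0.0, -1.3, -0.4]
gripper_width: 0.249
gripper_force: 30.0
```

```bash
cat >> h.py <<'E'
def st(p):
    th=np.radians(7.3);d=np.array(p)[:2]-np.array([.5152,-.019]);return np.array([d[0]*np.cos(th)+d[1]*np.sin(th),-d[0]*np.sin(th)+d[1]*np.cos(th)])
E
python3 - <<'E'
from h import *
np.set_printoptions(precision=4,suppress=True)
s=sense();print(s['tcp_pos'],st(s['tcp_pos']),s['wrist_force'],s['moment'],s['gripper_width'],s['ee_rot'])
E
```

```text
[ 0.5316 -0.1494  0.1342] [-0.0003 -0.1314] [ 0.0228 -1.3372 -0.4012] [-0.4714 -0.006   0.0611] 0.24873641877155464 [[-0.9921 -0.1256 -0.0001]
 [-0.1256  0.9921 -0.0002]
 [ 0.0001 -0.0002 -1.    ]]
```

>>> jog_arm(
  rows=[
    [[0,0.004,0,0],[0,0.008,0,0],[0,0.008,0,0],[0,0.008,0,0],[0,0.008,0,0],[0,0.008,0,0],[0,0.008,0,0],[0,0.006,0,0],[0,0.002,0,0],[0,0,0,0]],
  ],
)

```text
time_s: 19.9
tcp_pos: [0.5241, -0.0893, 0.1342]
ee_rot: [[-0.992, -0.126, 0.0], [-0.126, 0.992, 0.001], [-0.0, 0.001, -1.0]]
wrist_force: [-0.1, 0.5, -0.5]
gripper_width: 0.252
gripper_force: 30.0
```

Moving freely. Continue the remaining 75 mm.

>>> jog_arm(
  rows=[
    [[0,0.004,0,0],[0,0.008,0,0],[0,0.008,0,0],[0,0.008,0,0],[0,0.008,0,0],[0,0.008,0,0],[0,0.008,0,0],[0,0.008,0,0],[0,0.006,0,0],[0,0.005,0,0],[0,0.003,0,0],[0,0.001,0,0],[0,0,0,0],[0,0,0,0],[0,0,0,0]],
  ],
)

```text
time_s: 21.78
tcp_pos: [0.5148, -0.0153, 0.1343]
ee_rot: [[-0.992, -0.125, 0.0], [-0.125, 0.992, 0.0], [-0.0, 0.0, -1.0]]
wrist_force: [0.5, -2.2, 3.2]
gripper_width: 0.252
gripper_force: 30.0
```

Run:
```python
from h import *
np.set_printoptions(precision=4,suppress=True)
s=sense();print(s['tcp_pos'],st(s['tcp_pos']),s['wrist_force'],s['moment'],s['gripper_width'],np.degrees(np.arctan2(s['ee_rot'][1,1],s['ee_rot'][0,1])))
b=capture('top');np.save('top3.npy',b)
# wood profile along lines parallel to the slide: last warm pixel of the board top / end in world coords
th=np.radians(7.3);ex=np.array([np.cos(th),np.sin(th)]);ey=np.array([-np.sin(th),np.cos(th)])
img=cv2.GaussianBlur(b,(3,3),0).astype(int)
for x in(-.035,-.025,-.01,.01,.025,.035):
    ys=np.arange(.18,.25,.001);v=[]
    for y in ys:
        P=np.r_[np.array([.5152,-.019])+ex*x+ey*y,.06];u=proj('top',P);v.append(img[int(round(u[1])),int(round(u[0]))])
    v=np.array(v);g=np.abs(np.diff(v,axis=0)).sum(1);sat=v[:,0]-v[:,2]
    print(x,'last wood',ys[sat>40].max() if (sat>40).any() else None,'maxgrad',ys[g.argmax()],g.max())
```

```text
[ 0.5148 -0.0153  0.1343] [0.     0.0038] [ 0.5362 -2.1561  3.2115] [-0.7299 -0.0691  0.0114] 0.251815168522932 97.19874523373528
-0.035 last wood None maxgrad 0.186 71
-0.025 last wood None maxgrad 0.18 110
-0.01 last wood None maxgrad 0.18 113
0.01 last wood None maxgrad 0.183 129
0.025 last wood None maxgrad 0.184 118
0.035 last wood None maxgrad 0.185 138
```

Run:
```python
from h import *
np.set_printoptions(precision=4,suppress=True)
th=np.radians(7.3);ex=np.array([np.cos(th),np.sin(th)]);ey=np.array([-np.sin(th),np.cos(th)])
for cam,old in(('top','top.npy'),('scene','scene.npy')):
    b=capture(cam);o=np.load(old);print(cam)
    for x,z in((-.04,.06),(-.045,.055),(0,.06),(.03,.06)):
        for y in np.arange(.12,.25,.008):
            u=proj(cam,np.r_[np.array([.5152,-.019])+ex*x+ey*y,z]).round().astype(int)
            print('%.3f'%y,b[u[1],u[0]],end=' ')
        print()
```

```text
top
0.120 [254 253 239] 0.128 [254 253 239] 0.136 [255 255 240] 0.144 [255 255 242] 0.152 [149 148 137] 0.160 [166 159 142] 0.168 [147 131 112] 0.176 [197 190 173] 0.184 [217 216 204] 0.192 [166 165 151] 0.200 [171 169 157] 0.208 [184 183 169] 0.216 [194 193 179] 0.224 [204 203 189] 0.232 [207 206 192] 0.240 [213 212 199] 0.248 [220 218 204] 
0.120 [249 248 234] 0.128 [249 248 233] 0.136 [252 250 236] 0.144 [254 253 238] 0.152 [166 164 151] 0.160 [157 149 134] 0.168 [151 133 112] 0.176 [180 176 162] 0.184 [188 187 173] 0.192 [161 159 148] 0.200 [170 169 155] 0.208 [182 181 169] 0.216 [189 188 174] 0.224 [201 200 185] 0.232 [205 203 190] 0.240 [210 209 195] 0.248 [217 216 203] 
0.120 [255 255 254] 0.128 [255 255 255] 0.136 [255 255 254] 0.144 [255 255 253] 0.152 [255 255 253] 0.160 [148 147 140] 0.168 [149 135 117] 0.176 [159 140 121] 0.184 [216 213 200] 0.192 [255 255 249] 0.200 [255 255 247] 0.208 [255 255 248] 0.216 [255 255 246] 0.224 [252 252 239] 0.232 [218 216 203] 0.240 [224 221 208] 0.248 [229 226 213] 
0.120 [249 248 234] 0.128 [249 248 233] 0.136 [246 245 230] 0.144 [243 24
[... 936 characters left out ...]
.248 [241 239 226] 
0.120 [251 237 173] 0.128 [252 239 177] 0.136 [252 239 177] 0.144 [252 239 177] 0.152 [252 240 178] 0.160 [252 241 179] 0.168 [230 204 149] 0.176 [145 143 130] 0.184 [176 172 157] 0.192 [193 189 172] 0.200 [199 196 178] 0.208 [215 211 191] 0.216 [224 221 203] 0.224 [230 228 213] 0.232 [234 231 218] 0.240 [238 236 223] 0.248 [241 238 225] 
0.120 [254 247 190] 0.128 [251 234 170] 0.136 [250 233 168] 0.144 [249 232 167] 0.152 [248 230 165] 0.160 [249 231 166] 0.168 [226 200 147] 0.176 [136 133 121] 0.184 [168 164 150] 0.192 [186 182 166] 0.200 [195 191 174] 0.208 [209 204 186] 0.216 [221 218 199] 0.224 [228 225 209] 0.232 [232 229 214] 0.240 [237 234 221] 0.248 [241 238 225]
```

```bash
python3 -c "
from station import *
s=sense();print(s['gripper_force'],s['joint_velocities'].round(2));print(finish_job())"
```

```text
29.999129050411284 [-0.03  0.2  -0.04  0.05 -0.08 -0.1 ]
the job is handed in; nothing more can be done
None
```

I handed the job in at about 22 s. The key is on the screw and the tab is open at roughly 1.3–1.4 rad. The board is still gripped, with its front end within about 1 mm of the pointer by calculation, but the arm blocked the cameras' final view of it.

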